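Home and clamp a stuck linear stage

TASK

The carriage of the linear stage on the bench is stuck in dried grease. Push it along its rail towards the grey hood until it breaks free, keep going gently until its rod comes up solid against the stop hidden in the hood, and leave it fully home there; then swing the clamp lever on the carriage right over to its other side. Never press on the carriage or its lever with more than 25 N, and leave the tools and parts lying around the stage where they are.

Things in the scene. Friction and masses are not known exactly. Their poses are not given: they have to be found in the camera images.
- stage: The linear stage: a 30 mm wide aluminium rail, top 32 mm above the table, on a grey board 530 x 240 x 12 mm, with the carriage and its lever. Origin: on the table under the rail, below the middle of the carriage's starting place; it does not move. x axis: along the rail towards the grey hood; y across it; z up.
- hood (a point): Middle of the front top edge of the grey sheet-metal hood over the home end of the rail, 81 mm above the table. The hood runs 140 mm from here along the stage's x, 90 mm wide. The stop is hidden inside it and its place is not known: 60 to 190 mm of carriage travel from the start.
- carriage_top (a point): Middle of the carriage's top plate, 69 mm above the table: a black block with an aluminium top, 100 mm long, 80 mm wide. A 12 mm steel rod juts 110 mm from its front at 50 mm height, towards the hood, and enters it as the carriage moves. It slides only along the rail, from its start towards the hood.
- push_face (a point): Middle of the rear face (away from the hood) of the upright aluminium plate on the rear end of the carriage: the face to push on. Plate 60 mm wide, 10 mm thick, from 68 to 113 mm above the table; this point is 90 mm above the table and moves with the carriage. Axes as those of the stage.
- carriage (a joint): Travel of the carriage along the rail towards the hood, m; 0 at the start. Stuck at first: over roughly its first 10 mm it takes up to about 17 N, then it breaks free and slides with about 3 to 5 N.
- end_switch (a joint): How far the carriage's rod has pressed in the spring plunger of the end switch on the hidden stop, m: 0 untouched, 0.004 fully in, where the carriage is fully home against the solid stop. The plunger adds about 1 to 2 N to the push; once home the carriage stays there by its own friction.
- lever_ball (a point): Centre of the 18 mm black ball on the end of the clamp lever, a 9 mm steel bar standing on top of the carriage, 65 mm in front of the push plate. The ball's centre is 45 mm from the pivot, which lies on the carriage's middle line 77 mm above the table, so the ball passes 122 mm above the table when upright. The point moves with the lever.
- clamp_lever (a joint): Angle of the clamp lever about the rail's x axis, rad: at 0 it leans 0.4 rad to the stage's +y side (open), at 0.4 it stands upright, at its end 0.8 it leans 0.4 rad to the -y side (clamped). It stays where it is left and takes 2 to 6 N at the ball to swing (less when the push follows the arc of the ball).
- spool: Bystander: spool of solder wire, 48 mm wide, 42 mm tall, standing on the board beside the rail; origin under its middle.
- cup: Bystander: small white cup, 44 mm wide, 35 mm tall, on the board beside the rail; origin under its middle.
- block: Bystander: steel bar 50 x 20 x 20 mm on the board beside the rail; origin under its middle.
- screwdriver: Bystander: screwdriver lying on the table at the right.
- wrench: Bystander: wrench lying on the table at the right.

How it is judged:
By the outcome, as a careful person would: the job done as asked, in the order asked, and still so for the second after the job is handed in, with the robot touching nothing.
It also fails if it takes over 64 s, if anything falls off the work surface, if the arm or the gripper's body presses on something with over 40 N, if the wrist force passes 120 N, or if a joint passes its speed limit or range.

ROBOT

A 6-joint arm with a two-finger parallel gripper is mounted at the origin on the work surface. World frame = base frame: x ahead of the robot, y to its left, z up, the work surface at z = 0. Lengths are in m, angles in rad, forces in N, time in s.
With the tool pointing down it reaches from about 0.425 to 0.95 m from the base axis. Payload 14.7 kg.
Tool frame: the origin (TCP) lies at the very end of the fingers, on their centre line; the grasp point (between the pads) lies 19 mm behind it (r.grasp_offset is the z of the grasp point in the tool frame, in m); z points along the fingers, y is the line along which they close (so a half turn about z gives the same grasp; the last joint's range is limited). The gripper opens to 85 mm and grips with 20 to 120 N. Pads are 22 mm wide; open, the fingers measure 114 mm over their backs; the gripper's body (76 mm by 85 mm) begins 54 mm behind the grasp point. The pads swing forward as they close: fully open they stand 13 mm farther back than shut.
Start: joints at [-1.163, 0.48, 1.596, -0, 1.065, -0.047], TCP at [0.286, -0.584, 0.231] pointing down, gripper open.
Joint ranges: [-2.75, 2.75], [-0.82, 2.05], [0.23, 2.67], [-1.56, 4.7], [0.09, 2.69], [-2.92, 2.92]. Speed limits (rad/s): [1.89, 1.89, 2.39, 3.01, 3.01, 3.01].

INTERFACE

Orientations are given as a unit quaternion [w, x, y, z].
In Python, from station import monitor, cams, r gives the robot as it stands.
- The arm moves only by the tool arm_command, never from a script. Its argument "rows" is a list that holds one entry, the list of rows, each a list of 7 numbers: the shift along the tool's x, y, z in mm, then the turn, a rotation vector about the tool's x, y, z in rad, then the opening in per cent of the stroke, from 0 (shut) to 100 (fully open). In form: [[[tx, ty, tz, ax, ay, az, fingers], ...]]. A call has 1 to 20 rows; each row is the pose to reach, as a shift and turn from the pose commanded when the call began, along the tool's axes at that moment; what a row does not reach only later rows make up. A row lasts 1/8 s, in which the tool goes at most 62.5 mm and 10.7 degrees, less where a joint would pass 70% of its speed; a pose out of reach is approached as far as the arm can. A call with a gripper value outside its range is refused whole. The fingers move at their own pace and stop on an object; the grip force is fixed at half the most. Time passes only in rows, so rows that repeat a pose let the fingers close. It gives the time, the measured TCP pose, the force, the opening and the grip force at its end, in the units of the state.
- monitor.read_state(): the state, without advancing time (a new reading comes with each control period).
- cams.read_camera(name): name is "side" or "top"; returns (picture, depth): 400x640x3 uint8, red, green, blue; 400x640 float32, m along the optical axis (not along the pixel's ray), 0 where there is no reading.
- cams.camera_params(name): a dict with "K" (3x3 intrinsics, pixels), "dist_coeffs" ([k1, k2, p1, p2, k3] as OpenCV has them; the pictures are not rectified), "extrinsics" (4x4, takes a point from camera to world coordinates). Camera axes: x right, y down, z forward; pixel columns grow to the right and rows downward; lengths in m; the calibration is good to about 2 mm. A picture is of the moment at which its call begins. camera_params takes no time and is no camera call.
- r.job_done(): hands the job in; it is judged then, once.
Trained networks look in the newest picture that a camera, given by its name, has taken for a name from the list of things; names that differ only in an ending like _2 or _b are one class to them, and where a whole thing is asked for, a point or a joint stands for the part that bears it (a point fixed in the world has none). Each returns a list of dicts, best first, with "conf" (0 to 1); they miss things now and then, are a little off and sometimes report something else, mostly with a low value. They report only what shows in the picture. A call takes as long as a camera call.
- cams.find_in(thing, camera): "at" ([x, y, z] in m, in world coordinates, good to about 4 mm: the middle of the surface that is visible of it).
- cams.regions_of(thing, camera): "pixels" (400x640 bool, what is visible of it).
- cams.mark_of(thing, camera): "at" ([x, y, z] in m, in world coordinates, good to about 4 mm: a listed point, or the origin of a listed thing).
The state is a dict: "t": time; "q": joint angles; "dq": joint speeds; "effort": joint torques, N m; "tcp_pos": TCP position; "orientation": TCP orientation; "ft_force": force on the tool from outside, world axes, zero at the start; "wrist_torque": the same for the moment, N m; "finger_gap": opening from 0.0 (shut) to 1.0 (fully open); "grip_force": force on a finger pad.
Only numpy, scipy, OpenCV 4.12 (cv2) and the standard library are available. Lean on these libraries where they do the work, as an engineer would, in place of code of your own. Each camera call takes 0.05 s, during which the arm holds its last target. There are 200 camera calls.

## Working session

There is one attempt and no reset: what is moved stays moved. The work goes in short steps, Python scripts to look and compute and a tool call to move; the robot and the scene stay as the last step left them, time stands still between calls to the robot, and variables do not carry over. Pictures are saved under pics/ and viewed, at most 10 in all, crops included, and the job is handed in when it is done.

Besides the shell and the picture viewer there is one more tool, called after "Emit:" by a JSON object that holds its "fn" and its "kwargs". arm_command: Moves the arm, as the interface text tells. Its arguments: {"type":"object","properties":{"rows":{"type":"array","items":{"type":"array","items":{"type":"array","items":{"type":"number"}}}}},"required":["rows"]}

```bash
mkdir -p pics; python3 - <<'E'
from station import monitor,cams,r
import cv2,numpy as np
ims=[]
for c in ("top","side"):
    p,d=cams.read_camera(c); ims.append(p)
    for n in ("stage","hood","carriage_top","push_face","lever_ball","spool","cup","block"):
        m=cams.mark_of(n,c)
        print(c,n,[(np.round(k["at"],3).tolist(),round(k["conf"],2)) for k in m[:2]])
cv2.imwrite("pics/a.png",cv2.resize(np.vstack(ims)[:,:,::-1],(480,600)) )
s=monitor.read_state();print({k:np.round(v,3).tolist() for k,v in s.items()})
E
```

```text
top stage [([0.61, 0.018, 0.002], 0.6), ([0.514, 0.067, 0.013], 0.43)]
top hood [([0.581, 0.22, 0.083], 0.92)]
top carriage_top [([0.611, 0.014, 0.07], 0.69)]
top push_face [([0.621, -0.033, 0.09], 0.61), ([0.583, 0.22, 0.082], 0.33)]
top lever_ball [([0.598, 0.035, 0.12], 0.47)]
top spool [([0.683, 0.122, 0.016], 0.95)]
top cup [([0.514, 0.067, 0.015], 0.52), ([0.611, 0.016, -0.0], 0.38)]
top block [([0.716, -0.043, 0.012], 0.72)]
side stage [([0.612, 0.014, -0.001], 0.73)]
side hood [([0.584, 0.222, 0.082], 0.69)]
side carriage_top [([0.611, 0.012, 0.07], 0.88)]
side push_face [([0.618, -0.034, 0.091], 0.63)]
side lever_ball [([0.597, 0.037, 0.121], 0.39)]
side spool [([0.682, 0.117, 0.015], 0.65)]
side cup [([0.511, 0.066, 0.012], 0.75)]
side block [([0.713, -0.04, 0.01], 0.74)]
{'t': 0.9, 'q': [-1.163, 0.48, 1.596, 0.0, 1.065, -0.047], 'dq': [0.0, -0.001, -0.0, 0.001, 0.0, 0.001], 'effort': [-0.002, -95.049, -43.063, -0.0, 0.001, 0.0], 'tcp_pos': [0.286, -0.584, 0.231], 'orientation': [-0.0, 0.974, 0.225, 0.0], 'ft_force': [0.58, -0.758, 0.151], 'wrist_torque': [0.036, 0.024, 0.013], 'grip_force': 0.0, 'finger_gap': 0.999}
```

View pics/a.png

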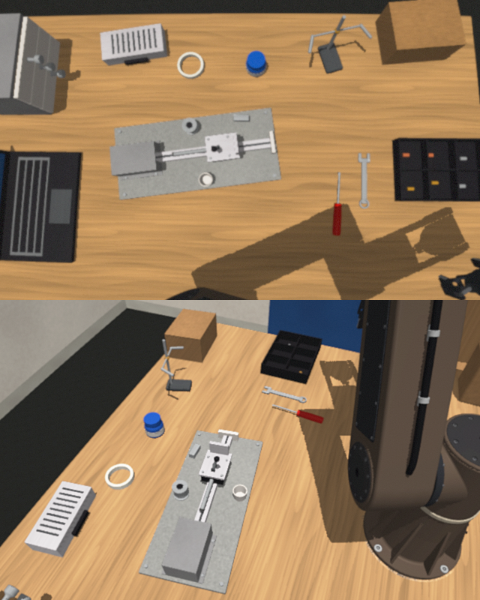

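The top picture (upper half) shows the board, with the hood at left around (135,158), the carriage around (222,147), and the rail's end plate at (272,142). I'll fit the rail's yaw and look closer.

```bash
cat > h.py <<'E'
from station import monitor,cams,r
import cv2,numpy as np
def cloud(c):
    p,d=cams.read_camera(c); P=cams.camera_params(c); K=np.array(P["K"],float); T=np.array(P["extrinsics"])
    v,u=np.mgrid[:400,:640]
    n=cv2.undistortPoints(np.stack([u,v],-1).reshape(-1,1,2).astype(np.float64),K,np.array(P["dist_coeffs"],float)).reshape(400,640,2)
    X=np.dstack([n*d[...,None],d])@T[:3,:3].T+T[:3,3]
    X[d==0]=np.nan
    return p,X
def st():
    s=monitor.read_state(); print({k:np.round(s[k],3).tolist() for k in ("t","tcp_pos","orientation","ft_force","finger_gap","q")})
E
python3 - <<'E'
from h import *
p,X=cloud("top")
R=(X[...,0]>.4)&(X[...,0]<.85)&(X[...,1]>-.25)&(X[...,1]<.45)
def rect(lo,hi,name):
    m=(R&(X[...,2]>lo)&(X[...,2]<hi)).astype(np.uint8)
    n,l,s,c=cv2.connectedComponentsWithStats(m)
    k=1+np.argmax(s[1:,4]); print(name,s[k,4],cv2.minAreaRect(X[l==k][:,:2].astype(np.float32)*1000))
rect(.007,.018,"board");rect(.075,.09,"hood");rect(.063,.075,"cartop")
m=R&(X[...,2]>.095)
yx=np.argwhere(m);print([np.round(X[a,b],3).tolist() for a,b in yx[::max(1,len(yx)//25)]])
# end-plate heights
for t in np.arange(-.20,-.02,.012):
    o=np.array([.611,.013])+t*np.array([-.138,.99])
    q=np.linalg.norm(X[...,:2]-o,axis=-1)<.008; print(round(t,3),np.round(np.nanmax(X[q][:,2]),3) if q.any() else None,end="; ")
a,b=yx.mean(0).astype(int)
cv2.imwrite("pics/b.png",cv2.resize(p[a-60:a+60,b-100:b+60,::-1],(800,600),interpolation=cv2.INTER_CUBIC))
print(a,b)
E
```

```text
board 13901 ((601.1051025390625, 105.29905700683594), (241.8717498779297, 533.698974609375), 8.223938941955566)
hood 2280 ((575.6431274414062, 289.572265625), (89.1661148071289, 141.72911071777344), 8.101461410522461)
cartop 1219 ((614.4778442382812, 14.789615631103516), (80.53329467773438, 100.10507202148438), 7.922992706298828)
[[0.649, -0.022, 0.115], [0.647, -0.026, 0.115], [0.645, -0.031, 0.114], [0.64, -0.024, 0.116], [0.638, -0.031, 0.116], [0.633, -0.029, 0.114], [0.631, -0.033, 0.114], [0.627, -0.027, 0.114], [0.624, -0.031, 0.116], [0.62, -0.027, 0.112], [0.617, -0.034, 0.117], [0.613, -0.029, 0.117], [0.611, -0.027, 0.111], [0.606, 0.033, 0.131], [0.608, -0.034, 0.117], [0.604, 0.029, 0.129], [0.606, -0.036, 0.115], [0.601, 0.027, 0.13], [0.6, 0.04, 0.125], [0.6, 0.025, 0.125], [0.597, 0.035, 0.131], [0.6, -0.032, 0.115], [0.595, 0.029, 0.129], [0.594, 0.038, 0.123], [0.595, -0.034, 0.117], [0.593, -0.038, 0.114], [0.591, -0.035, 0.098]]
-0.2 0.007; -0.188 0.005; -0.176 0.015; -0.164 0.05; -0.152 0.052; -0.14 0.038; -0.128 0.039; -0.116 0.038; -0.104 0.039; -0.092 0.039; -0.08 0.039; -0.068 0.038; -0.056 0.105; -0.044 0.119; -0.032 0.074; -0.02 0.074; 192 306
```

View pics/b.png

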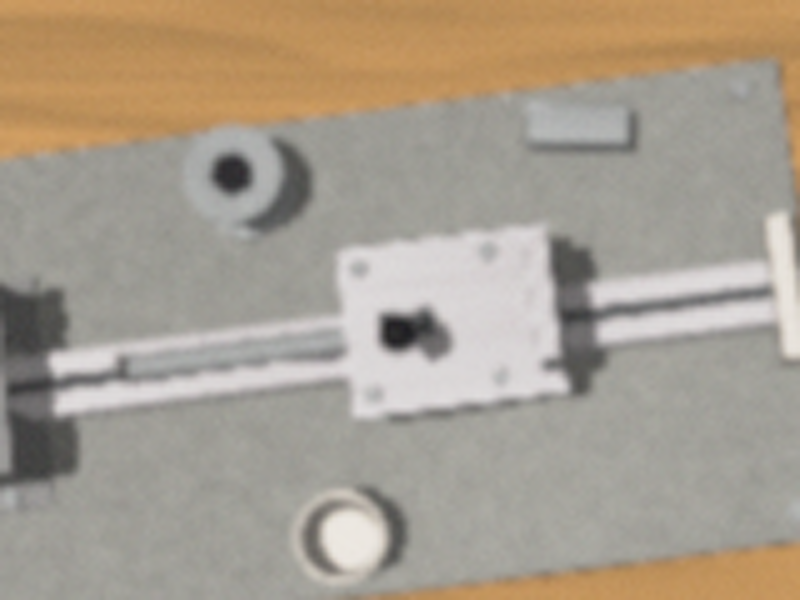

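The close-up shows the ball at (400,330), the push plate at the carriage's right edge (x≈560), and the low end plate at (785,285). The yaw is 98.05°. I'm approaching behind the push face with the fingers shut and tool x along the rail.

Emit:
{"fn": "arm_command", "kwargs": {"rows": [[[523, -294, 30, 0, 0, -1.257, 0], [523, -294, 30, 0, 0, -1.257, 0], [523, -294, 30, 0, 0, -1.257, 0], [523, -294, 30, 0, 0, -1.257, 0], [523, -294, 30, 0, 0, -1.257, 0], [523, -294, 30, 0, 0, -1.257, 0], [523, -294, 30, 0, 0, -1.257, 0], [523, -294, 30, 0, 0, -1.257, 0], [523, -294, 30, 0, 0, -1.257, 0], [523, -294, 30, 0, 0, -1.257, 0], [523, -294, 30, 0, 0, -1.257, 0], [523, -294, 30, 0, 0, -1.257, 0], [523, -294, 30, 0, 0, -1.257, 0], [523, -294, 85, 0, 0, -1.257, 0], [523, -294, 125, 0, 0, -1.257, 0], [523, -294, 146, 0, 0, -1.257, 0], [523, -294, 146, 0, 0, -1.257, 0], [523, -294, 146, 0, 0, -1.257, 0]]]}}

```text
t: 3.2
tcp_pos: [0.6267, -0.0907, 0.0864]
orientation: [0.001, 0.656, 0.755, 0.0]
ft_force: [0.9, -0.0, -0.4]
finger_gap: 0.002
grip_force: 0.0
```

```bash
python3 - <<'E'
from h import *
st()
p,d=cams.read_camera("side"); cv2.imwrite("pics/c.png",p[:,:,::-1])
E
```

```text
{'t': 3.2, 'tcp_pos': [0.627, -0.091, 0.086], 'orientation': [0.001, 0.656, 0.755, 0.0], 'ft_force': [0.879, -0.022, -0.409], 'finger_gap': 0.002, 'q': [-0.192, 0.623, 1.756, -0.0, 0.761, -0.332]}
```

View pics/c.png

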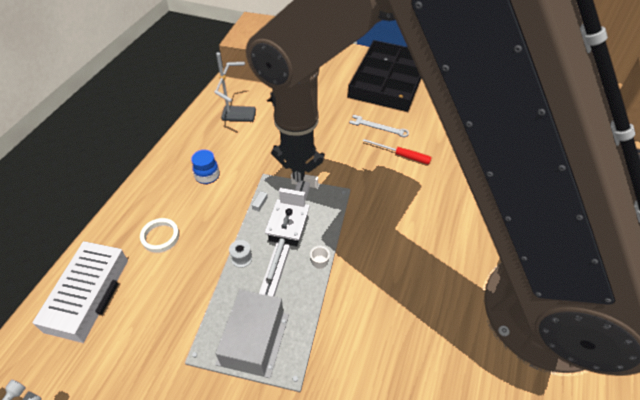

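The side picture shows the shut fingers at (297,180), right behind the push plate at (291,195). Next is a gentle approach to contact.

Emit:
{"fn": "arm_command", "kwargs": {"rows": [[[15, 0, 0, 0, 0, 0, 0], [30, 0, 0, 0, 0, 0, 0], [36, 0, 0, 0, 0, 0, 0], [37, 0, 0, 0, 0, 0, 0], [38, 0, 0, 0, 0, 0, 0], [39, 0, 0, 0, 0, 0, 0], [40, 0, 0, 0, 0, 0, 0], [41, 0, 0, 0, 0, 0, 0], [42, 0, 0, 0, 0, 0, 0], [43, 0, 0, 0, 0, 0, 0], [44, 0, 0, 0, 0, 0, 0], [45, 0, 0, 0, 0, 0, 0]]]}}

```text
t: 4.75
tcp_pos: [0.6199, -0.0454, 0.0853]
orientation: [-0.0, 0.656, 0.755, -0.0]
ft_force: [0.5, 0.1, -0.0]
finger_gap: 0.002
grip_force: 0.0
```

Emit:
{"fn": "arm_command", "kwargs": {"rows": [[[1, 0, 0, 0, 0, 0, 0], [2, 0, 0, 0, 0, 0, 0], [3, 0, 0, 0, 0, 0, 0]]]}}

```text
t: 5.12
tcp_pos: [0.6195, -0.0426, 0.0853]
orientation: [0.0, 0.656, 0.755, -0.0]
ft_force: [-0.5, -4.5, -0.4]
finger_gap: -0.005
grip_force: 2.3
```

Emit:
{"fn": "arm_command", "kwargs": {"rows": [[[1, 0, 0, 0, 0, 0, 0], [2, 0, 0, 0, 0, 0, 0]]]}}

```text
t: 5.38
tcp_pos: [0.6194, -0.0414, 0.0853]
orientation: [0.001, 0.655, 0.755, -0.0]
ft_force: [1.5, -13.3, -1.9]
finger_gap: 0.0
grip_force: 6.8
```

Emit:
{"fn": "arm_command", "kwargs": {"rows": [[[0.5, 0, 0, 0, 0, 0, 0], [0.5, 0, 0, 0, 0, 0, 0]]]}}

```text
t: 5.62
tcp_pos: [0.6193, -0.041, 0.0853]
orientation: [0.0, 0.655, 0.755, -0.0]
ft_force: [0.7, -12.3, -1.0]
finger_gap: -0.001
grip_force: 6.1
```

Emit:
{"fn": "arm_command", "kwargs": {"rows": [[[0.5, 0, 0, 0, 0, 0, 0], [0.5, 0, 0, 0, 0, 0, 0]]]}}

```text
t: 5.88
tcp_pos: [0.6193, -0.0405, 0.0854]
orientation: [0.001, 0.655, 0.755, -0.0]
ft_force: [0.4, -11.5, -0.7]
finger_gap: -0.001
grip_force: 6.3
```

Emit:
{"fn": "arm_command", "kwargs": {"rows": [[[0.4, 0, 0, 0, 0, 0, 0], [0.8, 0, 0, 0, 0, 0, 0], [1.2, 0, 0, 0, 0, 0, 0], [1.6, 0, 0, 0, 0, 0, 0], [2.0, 0, 0, 0, 0, 0, 0]]]}}

```text
t: 6.5
tcp_pos: [0.619, -0.0386, 0.0854]
orientation: [0.001, 0.655, 0.755, -0.0]
ft_force: [1.7, -12.8, -1.3]
finger_gap: -0.001
grip_force: 6.5
```

Emit:
{"fn": "arm_command", "kwargs": {"rows": [[[0.5, 0, 0, 0, 0, 0, 0], [1, 0, 0, 0, 0, 0, 0], [1.5, 0, 0, 0, 0, 0, 0], [2, 0, 0, 0, 0, 0, 0], [2.5, 0, 0, 0, 0, 0, 0], [3, 0, 0, 0, 0, 0, 0]]]}}

```text
t: 7.25
tcp_pos: [0.6184, -0.0348, 0.0853]
orientation: [0.0, 0.656, 0.755, -0.0]
ft_force: [-0.3, -4.3, -0.1]
finger_gap: 0.001
grip_force: 2.2
```

Emit:
{"fn": "arm_command", "kwargs": {"rows": [[[0.5, 0, 0, 0, 0, 0, 0], [1, 0, 0, 0, 0, 0, 0], [1.5, 0, 0, 0, 0, 0, 0], [2, 0, 0, 0, 0, 0, 0], [2.5, 0, 0, 0, 0, 0, 0], [3, 0, 0, 0, 0, 0, 0], [3.5, 0, 0, 0, 0, 0, 0], [4, 0, 0, 0, 0, 0, 0], [4.5, 0, 0, 0, 0, 0, 0], [5, 0, 0, 0, 0, 0, 0]]]}}

```text
t: 8.5
tcp_pos: [0.6177, -0.0298, 0.0853]
orientation: [0.0, 0.655, 0.755, -0.0]
ft_force: [0.1, -5.6, 0.3]
finger_gap: 0.0
grip_force: 3.0
```

Emit:
{"fn": "arm_command", "kwargs": {"rows": [[[1, 0, 0, 0, 0, 0, 0], [2.5, 0, 0, 0, 0, 0, 0], [4.5, 0, 0, 0, 0, 0, 0], [6.5, 0, 0, 0, 0, 0, 0], [8.5, 0, 0, 0, 0, 0, 0], [10.5, 0, 0, 0, 0, 0, 0], [12.5, 0, 0, 0, 0, 0, 0], [14.5, 0, 0, 0, 0, 0, 0], [16.5, 0, 0, 0, 0, 0, 0], [18.5, 0, 0, 0, 0, 0, 0], [20.5, 0, 0, 0, 0, 0, 0], [22.5, 0, 0, 0, 0, 0, 0], [24.5, 0, 0, 0, 0, 0, 0], [26.5, 0, 0, 0, 0, 0, 0], [28.5, 0, 0, 0, 0, 0, 0], [30.5, 0, 0, 0, 0, 0, 0], [32.5, 0, 0, 0, 0, 0, 0], [34, 0, 0, 0, 0, 0, 0], [35, 0, 0, 0, 0, 0, 0]]]}}

```text
t: 10.88
tcp_pos: [0.6128, 0.0051, 0.0853]
orientation: [0.0, 0.656, 0.755, 0.0]
ft_force: [3.4, -3.0, -0.9]
finger_gap: -0.005
grip_force: 1.8
```

Emit:
{"fn": "arm_command", "kwargs": {"rows": [[[1, 0, 0, 0, 0, 0, 0], [2, 0, 0, 0, 0, 0, 0], [3, 0, 0, 0, 0, 0, 0]]]}}

```text
t: 11.25
tcp_pos: [0.6124, 0.008, 0.0853]
orientation: [0.0, 0.656, 0.755, 0.0]
ft_force: [4.3, -3.0, -0.1]
finger_gap: -0.0
grip_force: 1.8
```

Emit:
{"fn": "arm_command", "kwargs": {"rows": [[[1, 0, 0, 0, 0, 0, 0], [2, 0, 0, 0, 0, 0, 0], [3, 0, 0, 0, 0, 0, 0]]]}}

```text
t: 11.62
tcp_pos: [0.612, 0.011, 0.0853]
orientation: [0.0, 0.656, 0.755, 0.0]
ft_force: [3.7, -3.3, 0.3]
finger_gap: -0.002
grip_force: 1.8
```

Emit:
{"fn": "arm_command", "kwargs": {"rows": [[[1, 0, 0, 0, 0, 0, 0], [2, 0, 0, 0, 0, 0, 0], [3, 0, 0, 0, 0, 0, 0]]]}}

```text
t: 12.0
tcp_pos: [0.6115, 0.014, 0.0853]
orientation: [0.0, 0.656, 0.755, 0.0]
ft_force: [3.5, -2.5, -0.6]
finger_gap: 0.0
grip_force: 1.8
```

Emit:
{"fn": "arm_command", "kwargs": {"rows": [[[1, 0, 0, 0, 0, 0, 0], [2, 0, 0, 0, 0, 0, 0]]]}}

```text
t: 12.25
tcp_pos: [0.6112, 0.0159, 0.0853]
orientation: [0.0, 0.656, 0.755, 0.0]
ft_force: [3.8, -2.5, 0.8]
finger_gap: -0.001
grip_force: 1.8
```

```bash
python3 - <<'E'
from h import *
f=[]
for i in range(5):
    s=monitor.read_state(); f.append(s["ft_force"]); cams.read_camera("side")
print(np.round(f,2).tolist(),s["tcp_pos"])
E
```

```text
[[3.82, -2.55, 0.84], [2.71, -2.02, 0.9], [2.01, -1.23, 1.31], [0.28, -2.03, 0.95], [2.25, -1.82, 0.92]] [0.61081523 0.0159961  0.08518499]
```

Grip_force is a very clean proxy for the push: it sits at 1.8 while sliding. I'll step less than the 4 mm plunger stroke per call and watch it.

Emit:
{"fn": "arm_command", "kwargs": {"rows": [[[0.9, 0, 0, 0, 0, 0, 0], [1.8, 0, 0, 0, 0, 0, 0], [2.7, 0, 0, 0, 0, 0, 0], [3.6, 0, 0, 0, 0, 0, 0]]]}}

```text
t: 13.0
tcp_pos: [0.6104, 0.0195, 0.0852]
orientation: [-0.0, 0.656, 0.755, -0.0]
ft_force: [-1.6, -2.4, 1.7]
finger_gap: -0.001
grip_force: 1.8
```

Emit:
{"fn": "arm_command", "kwargs": {"rows": [[[0.9, 0, 0, 0, 0, 0, 0], [1.8, 0, 0, 0, 0, 0, 0], [2.7, 0, 0, 0, 0, 0, 0], [3.6, 0, 0, 0, 0, 0, 0]]]}}

```text
t: 13.5
tcp_pos: [0.61, 0.023, 0.0852]
orientation: [-0.0, 0.656, 0.755, -0.0]
ft_force: [-2.6, -3.7, -0.9]
finger_gap: -0.003
grip_force: 1.8
```

Emit:
{"fn": "arm_command", "kwargs": {"rows": [[[0.9, 0, 0, 0, 0, 0, 0], [1.8, 0, 0, 0, 0, 0, 0], [2.7, 0, 0, 0, 0, 0, 0], [3.6, 0, 0, 0, 0, 0, 0]]]}}

```text
t: 14.0
tcp_pos: [0.6097, 0.0266, 0.0853]
orientation: [0.0, 0.656, 0.755, 0.0]
ft_force: [-1.9, -4.3, -2.1]
finger_gap: 0.002
grip_force: 1.8
```

Emit:
{"fn": "arm_command", "kwargs": {"rows": [[[0.9, 0, 0, 0, 0, 0, 0], [1.8, 0, 0, 0, 0, 0, 0], [2.7, 0, 0, 0, 0, 0, 0], [3.6, 0, 0, 0, 0, 0, 0]]]}}

```text
t: 14.5
tcp_pos: [0.6092, 0.0302, 0.0853]
orientation: [0.0, 0.656, 0.755, 0.0]
ft_force: [-0.6, -3.1, -2.7]
finger_gap: 0.001
grip_force: 1.8
```

Emit:
{"fn": "arm_command", "kwargs": {"rows": [[[0.9, 0, 0, 0, 0, 0, 0], [1.8, 0, 0, 0, 0, 0, 0], [2.7, 0, 0, 0, 0, 0, 0], [3.6, 0, 0, 0, 0, 0, 0]]]}}

```text
t: 15.0
tcp_pos: [0.6087, 0.0338, 0.0853]
orientation: [0.0, 0.656, 0.755, 0.0]
ft_force: [-1.1, -3.9, -2.2]
finger_gap: 0.004
grip_force: 1.8
```

Emit:
{"fn": "arm_command", "kwargs": {"rows": [[[0.9, 0, 0, 0, 0, 0, 0], [1.8, 0, 0, 0, 0, 0, 0], [2.7, 0, 0, 0, 0, 0, 0], [3.6, 0, 0, 0, 0, 0, 0]]]}}

```text
t: 15.5
tcp_pos: [0.6082, 0.0373, 0.0853]
orientation: [0.0, 0.656, 0.755, 0.0]
ft_force: [0.2, -3.1, -1.9]
finger_gap: 0.004
grip_force: 1.8
```

Emit:
{"fn": "arm_command", "kwargs": {"rows": [[[0.9, 0, 0, 0, 0, 0, 0], [1.8, 0, 0, 0, 0, 0, 0], [2.7, 0, 0, 0, 0, 0, 0], [3.6, 0, 0, 0, 0, 0, 0]]]}}

```text
t: 16.0
tcp_pos: [0.6077, 0.0409, 0.0853]
orientation: [0.0, 0.656, 0.755, 0.0]
ft_force: [0.9, -3.3, -3.5]
finger_gap: -0.001
grip_force: 1.8
```

Emit:
{"fn": "arm_command", "kwargs": {"rows": [[[0.9, 0, 0, 0, 0, 0, 0], [1.8, 0, 0, 0, 0, 0, 0], [2.7, 0, 0, 0, 0, 0, 0], [3.6, 0, 0, 0, 0, 0, 0]]]}}

```text
t: 16.5
tcp_pos: [0.6072, 0.0445, 0.0853]
orientation: [0.0, 0.656, 0.755, 0.0]
ft_force: [-0.1, -3.6, -2.9]
finger_gap: -0.001
grip_force: 1.8
```

Emit:
{"fn": "arm_command", "kwargs": {"rows": [[[0.9, 0, 0, 0, 0, 0, 0], [1.8, 0, 0, 0, 0, 0, 0], [2.7, 0, 0, 0, 0, 0, 0], [3.6, 0, 0, 0, 0, 0, 0]]]}}

```text
t: 17.0
tcp_pos: [0.6067, 0.048, 0.0853]
orientation: [0.0, 0.656, 0.755, 0.0]
ft_force: [0.6, -2.2, -2.5]
finger_gap: 0.0
grip_force: 1.8
```

Emit:
{"fn": "arm_command", "kwargs": {"rows": [[[0.9, 0, 0, 0, 0, 0, 0], [1.8, 0, 0, 0, 0, 0, 0], [2.7, 0, 0, 0, 0, 0, 0], [3.6, 0, 0, 0, 0, 0, 0]]]}}

```text
t: 17.5
tcp_pos: [0.6062, 0.0516, 0.0854]
orientation: [0.0, 0.656, 0.755, 0.0]
ft_force: [1.3, -3.9, -2.9]
finger_gap: 0.002
grip_force: 1.8
```

Emit:
{"fn": "arm_command", "kwargs": {"rows": [[[0.9, 0, 0, 0, 0, 0, 0], [1.8, 0, 0, 0, 0, 0, 0], [2.7, 0, 0, 0, 0, 0, 0], [3.6, 0, 0, 0, 0, 0, 0]]]}}

```text
t: 18.0
tcp_pos: [0.6057, 0.0551, 0.0853]
orientation: [0.0, 0.656, 0.755, 0.0]
ft_force: [1.7, -3.4, -2.1]
finger_gap: 0.004
grip_force: 1.8
```

Emit:
{"fn": "arm_command", "kwargs": {"rows": [[[0.9, 0, 0, 0, 0, 0, 0], [1.8, 0, 0, 0, 0, 0, 0], [2.7, 0, 0, 0, 0, 0, 0], [3.6, 0, 0, 0, 0, 0, 0]]]}}

```text
t: 18.5
tcp_pos: [0.6052, 0.0587, 0.0853]
orientation: [0.0, 0.656, 0.755, 0.0]
ft_force: [3.8, -3.7, -2.5]
finger_gap: 0.003
grip_force: 1.8
```

Emit:
{"fn": "arm_command", "kwargs": {"rows": [[[0.9, 0, 0, 0, 0, 0, 0], [1.8, 0, 0, 0, 0, 0, 0], [2.7, 0, 0, 0, 0, 0, 0], [3.6, 0, 0, 0, 0, 0, 0]]]}}

```text
t: 19.0
tcp_pos: [0.6047, 0.0623, 0.0854]
orientation: [0.0, 0.656, 0.755, 0.0]
ft_force: [2.6, -3.2, -2.2]
finger_gap: 0.002
grip_force: 1.8
```

Emit:
{"fn": "arm_command", "kwargs": {"rows": [[[0.9, 0, 0, 0, 0, 0, 0], [1.8, 0, 0, 0, 0, 0, 0], [2.7, 0, 0, 0, 0, 0, 0], [3.6, 0, 0, 0, 0, 0, 0]]]}}

```text
t: 19.5
tcp_pos: [0.6042, 0.0659, 0.0853]
orientation: [0.0, 0.656, 0.755, 0.0]
ft_force: [3.1, -2.5, -1.0]
finger_gap: 0.002
grip_force: 1.8
```

Emit:
{"fn": "arm_command", "kwargs": {"rows": [[[0.9, 0, 0, 0, 0, 0, 0], [1.8, 0, 0, 0, 0, 0, 0], [2.7, 0, 0, 0, 0, 0, 0], [3.6, 0, 0, 0, 0, 0, 0]]]}}

```text
t: 20.0
tcp_pos: [0.6036, 0.0694, 0.0853]
orientation: [0.0, 0.656, 0.755, 0.0]
ft_force: [3.4, -2.8, -1.1]
finger_gap: 0.003
grip_force: 1.8
```

Emit:
{"fn": "arm_command", "kwargs": {"rows": [[[0.9, 0, 0, 0, 0, 0, 0], [1.8, 0, 0, 0, 0, 0, 0], [2.7, 0, 0, 0, 0, 0, 0], [3.6, 0, 0, 0, 0, 0, 0]]]}}

```text
t: 20.5
tcp_pos: [0.6031, 0.0729, 0.0853]
orientation: [0.0, 0.656, 0.755, -0.0]
ft_force: [3.1, -4.4, -0.4]
finger_gap: 0.001
grip_force: 2.4
```

Grip_force rose to 2.4, so the rod is on the plunger. Smaller steps from here.

Emit:
{"fn": "arm_command", "kwargs": {"rows": [[[0.3, 0, 0, 0, 0, 0, 0], [0.6, 0, 0, 0, 0, 0, 0], [0.9, 0, 0, 0, 0, 0, 0]]]}}

```text
t: 20.88
tcp_pos: [0.603, 0.0737, 0.0853]
orientation: [0.0, 0.656, 0.755, -0.0]
ft_force: [4.5, -3.6, -0.5]
finger_gap: -0.006
grip_force: 2.4
```

Emit:
{"fn": "arm_command", "kwargs": {"rows": [[[0.3, 0, 0, 0, 0, 0, 0], [0.6, 0, 0, 0, 0, 0, 0], [0.9, 0, 0, 0, 0, 0, 0]]]}}

```text
t: 21.25
tcp_pos: [0.6029, 0.0746, 0.0853]
orientation: [0.0, 0.656, 0.755, 0.0]
ft_force: [4.7, -5.4, -0.3]
finger_gap: 0.001
grip_force: 2.7
```

Emit:
{"fn": "arm_command", "kwargs": {"rows": [[[0.3, 0, 0, 0, 0, 0, 0], [0.6, 0, 0, 0, 0, 0, 0], [0.9, 0, 0, 0, 0, 0, 0]]]}}

```text
t: 21.62
tcp_pos: [0.6029, 0.075, 0.0854]
orientation: [0.0, 0.655, 0.755, -0.0]
ft_force: [3.8, -11.2, -0.9]
finger_gap: 0.001
grip_force: 5.9
```

Emit:
{"fn": "arm_command", "kwargs": {"rows": [[[0.2, 0, 0, 0, 0, 0, 0], [0.4, 0, 0, 0, 0, 0, 0], [0.4, 0, 0, 0, 0, 0, 0]]]}}

```text
t: 22.0
tcp_pos: [0.6029, 0.0751, 0.0853]
orientation: [0.0, 0.655, 0.755, -0.0]
ft_force: [3.7, -12.8, -1.2]
finger_gap: 0.0
grip_force: 6.6
```

Emit:
{"fn": "arm_command", "kwargs": {"rows": [[[0.2, 0, 0, 0, 0, 0, 0], [0.4, 0, 0, 0, 0, 0, 0], [0.4, 0, 0, 0, 0, 0, 0]]]}}

```text
t: 22.38
tcp_pos: [0.6029, 0.0752, 0.0853]
orientation: [0.001, 0.655, 0.755, -0.0]
ft_force: [4.4, -14.7, -0.8]
finger_gap: 0.005
grip_force: 7.9
```

Solid stop: TCP is no longer advancing and the force is rising to about 15 N. I'm backing off, lifting, and moving to the robot side of the lever.

Emit:
{"fn": "arm_command", "kwargs": {"rows": [[[-2, 0, 0, 0, 0, 0, 0], [-8, 0, 0, 0, 0, 0, 0], [-25, 0, 0, 0, 0, 0, 0], [-30, 0, -40, 0, 0, 0, 0], [-30, 0, -90, 0, 0, 0, 0], [-30, -20, -110, 0, 0, 0, 0], [0, -60, -110, 0, 0, 0, 0], [40, -90, -110, 0, 0, 0, 0], [83, -90, -110, 0, 0, 0, 0], [83, -90, -110, 0, 0, 0, 0], [83, -90, -110, 0, 0, 0, 0]]]}}

```text
t: 23.75
tcp_pos: [0.502, 0.1453, 0.1953]
orientation: [0.0, 0.655, 0.755, -0.0]
ft_force: [0.6, 0.4, -0.1]
finger_gap: -0.003
grip_force: 0.0
```

```bash
python3 - <<'E'
from h import *
st()
ims=[]
for c in ("top","side"):
    p,X=cloud(c); ims.append(p)
    for n in ("lever_ball","carriage_top","push_face"):
        print(c,n,[(np.round(k["at"],3).tolist(),round(k["conf"],2)) for k in cams.mark_of(n,c)[:2]])
    if c=="top":
        d=np.hypot(X[...,0]-.581,X[...,1]-.152); m=(d<.04)&(X[...,2]>.1)&(X[...,2]<.135); q=X[m]; print(len(q),q.mean(0) if len(q) else 0,q.max(0) if len(q) else 0)
cv2.imwrite("pics/d.png",np.hstack([ims[0][80:330,150:450],ims[1][100:350,150:450]])[:,:,::-1])
E
```

```text
{'t': 23.75, 'tcp_pos': [0.502, 0.145, 0.195], 'orientation': [0.0, 0.655, 0.755, -0.0], 'ft_force': [0.569, 0.393, -0.132], 'finger_gap': -0.003, 'q': [0.224, 0.347, 1.925, -0.0, 0.869, 0.083]}
top lever_ball [([0.578, 0.159, 0.118], 0.45), ([0.516, -0.442, -0.002], 0.21)]
top carriage_top [([0.596, 0.133, 0.069], 0.57)]
top push_face [([0.605, 0.087, 0.088], 0.81)]
54 [0.58372103 0.15148948 0.12778798] [0.59232491 0.16191176 0.13316403]
side lever_ball [([0.58, 0.156, 0.12], 0.57)]
side carriage_top [([0.598, 0.136, 0.067], 0.63), ([0.684, 0.118, 0.013], 0.37)]
side push_face [([0.606, 0.084, 0.092], 0.88)]
```

View pics/d.png

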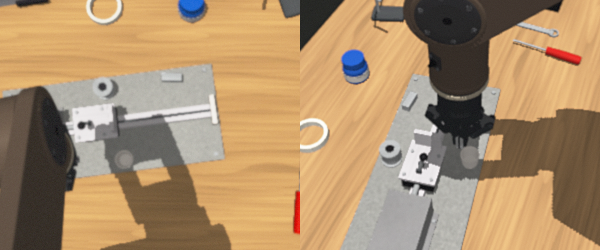

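The left (top) crop shows the ball at about (87,125), and the right (side) crop at (424,158), still leaning to the robot side. The fingers are beside it at (460,150) and the carriage is by the hood. Descending and approaching the ball.

Emit:
{"fn": "arm_command", "kwargs": {"rows": [[[-1, 0, 40, 0, 0, 0, 0], [-1, 0, 75, 0, 0, 0, 0], [-1, 0, 83, 0, 0, 0, 0], [-1, 15, 83, 0, 0, 0, 0], [-1, 30, 83, 0, 0, 0, 0], [-1, 40, 83, 0, 0, 0, 0], [-1, 45, 83, 0, 0, 0, 0], [-1, 46, 83, 0, 0, 0, 0], [-1, 47, 83, 0, 0, 0, 0], [-1, 48, 83, 0, 0, 0, 0], [-1, 49, 83, 0, 0, 0, 0], [-1, 50, 83, 0, 0, 0, 0]]]}}

```text
t: 25.65
tcp_pos: [0.5515, 0.152, 0.1123]
orientation: [-0.0, 0.656, 0.755, -0.0]
ft_force: [0.2, -0.5, -1.0]
finger_gap: -0.002
grip_force: 0.0
```

Emit:
{"fn": "arm_command", "kwargs": {"rows": [[[0, 1, 0, 0, 0, 0, 0], [0, 2, 0, 0, 0, 0, 0], [0, 3, 0, 0, 0, 0, 0], [0, 4, 0, 0, 0, 0, 0], [0, 5, 0, 0, 0, 0, 0]]]}}

```text
t: 26.28
tcp_pos: [0.5565, 0.1526, 0.1123]
orientation: [0.0, 0.656, 0.755, 0.0]
ft_force: [-1.0, -0.4, -0.7]
finger_gap: 0.004
grip_force: 0.0
```

Emit:
{"fn": "arm_command", "kwargs": {"rows": [[[0, 1, 0, 0, 0, 0, 0], [0, 2, 0, 0, 0, 0, 0], [0, 3, 0, 0, 0, 0, 0], [0, 4, 0, 0, 0, 0, 0], [0, 5, 0, 0, 0, 0, 0]]]}}

```text
t: 26.9
tcp_pos: [0.5611, 0.1533, 0.1123]
orientation: [-0.0, 0.656, 0.755, -0.0]
ft_force: [-4.4, -0.9, 5.6]
finger_gap: -0.006
grip_force: 2.8
```

Emit:
{"fn": "arm_command", "kwargs": {"rows": [[[0, 0.7, 0, 0, 0, 0, 0], [0, 1.4, 0, 0, 0, 0, 0]]]}}

```text
t: 27.15
tcp_pos: [0.5626, 0.1536, 0.1126]
orientation: [-0.0, 0.656, 0.755, -0.0]
ft_force: [-5.0, -0.8, 8.4]
finger_gap: 0.002
grip_force: 3.4
```

```bash
python3 - <<'E'
from h import *
st()
p,X=cloud("side")
print([(np.round(k["at"],3).tolist(),round(k["conf"],2)) for k in cams.mark_of("lever_ball","side")[:2]])
cv2.imwrite("pics/e.png",cv2.resize(p[170:320,200:400,::-1],(800,600),interpolation=cv2.INTER_CUBIC))
E
```

```text
{'t': 27.15, 'tcp_pos': [0.563, 0.154, 0.113], 'orientation': [-0.0, 0.656, 0.755, -0.0], 'ft_force': [-4.999, -0.751, 8.41], 'finger_gap': 0.002, 'q': [0.214, 0.532, 1.859, 0.0, 0.75, 0.073]}
[([0.582, 0.156, 0.12], 0.53)]
```

View pics/e.png

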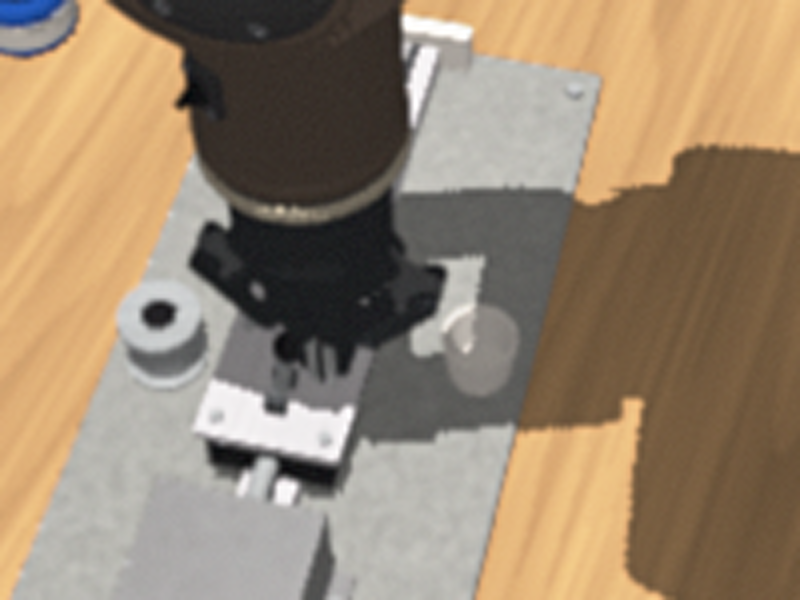

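The ball at (290,345) is touched by the finger's sloped back at about (330,350), which gives a large vertical force. I'm backing off and turning the tool 90° so the flat flank pushes, as it did on the plate.

Emit:
{"fn": "arm_command", "kwargs": {"rows": [[[0, -10, 0, 0, 0, 0, 0], [0, -30, 0, 0, 0, 0, 0], [0, -35, 0, 0, 0, 1.571, 0], [0, -35, 0, 0, 0, 1.571, 0], [0, -35, 2, 0, 0, 1.571, 0], [0, -35, 3, 0, 0, 1.571, 0], [0, -35, 3, 0, 0, 1.571, 0], [0, -35, 3, 0, 0, 1.571, 0], [0, -35, 3, 0, 0, 1.571, 0], [0, -35, 3, 0, 0, 1.571, 0], [0, -35, 3, 0, 0, 1.571, 0], [0, -35, 3, 0, 0, 1.571, 0]]]}}

```text
t: 28.75
tcp_pos: [0.5278, 0.1486, 0.1093]
orientation: [0.0, 0.998, 0.071, 0.0]
ft_force: [-0.5, 0.6, -0.4]
finger_gap: 0.0
grip_force: 0.0
```

Emit:
{"fn": "arm_command", "kwargs": {"rows": [[[10, 0, 0, 0, 0, 0, 0], [20, 0, 0, 0, 0, 0, 0], [26, 0, 0, 0, 0, 0, 0], [28, 0, 0, 0, 0, 0, 0], [29, 0, 0, 0, 0, 0, 0], [30, 0, 0, 0, 0, 0, 0], [31, 0, 0, 0, 0, 0, 0], [32, 0, 0, 0, 0, 0, 0], [33, 0, 0, 0, 0, 0, 0], [34, 0, 0, 0, 0, 0, 0]]]}}

```text
t: 30.0
tcp_pos: [0.5618, 0.1534, 0.1093]
orientation: [0.0, 0.998, 0.07, -0.0]
ft_force: [-0.3, 0.3, 1.1]
finger_gap: 0.003
grip_force: 0.0
```

Emit:
{"fn": "arm_command", "kwargs": {"rows": [[[1, 0, 0, 0, 0, 0, 0], [2, 0, 0, 0, 0, 0, 0]]]}}

```text
t: 30.25
tcp_pos: [0.5638, 0.1537, 0.1093]
orientation: [0.0, 0.998, 0.07, -0.0]
ft_force: [0.6, -0.1, -0.7]
finger_gap: 0.001
grip_force: 0.0
```

Emit:
{"fn": "arm_command", "kwargs": {"rows": [[[1, 0, 0, 0, 0, 0, 0], [2, 0, 0, 0, 0, 0, 0], [3, 0, 0, 0, 0, 0, 0]]]}}

```text
t: 30.62
tcp_pos: [0.5666, 0.1541, 0.1093]
orientation: [0.0, 0.998, 0.07, -0.0]
ft_force: [-2.5, 0.4, 2.5]
finger_gap: 0.003
grip_force: 1.4
```

Emit:
{"fn": "arm_command", "kwargs": {"rows": [[[1, 0, 0, 0, 0, 0, 0], [2, 0, 0, 0, 0, 0, 0]]]}}

```text
t: 30.88
tcp_pos: [0.5688, 0.1544, 0.1093]
orientation: [0.0, 0.998, 0.07, 0.0]
ft_force: [-1.9, -0.7, 2.0]
finger_gap: -0.001
grip_force: 1.2
```

Emit:
{"fn": "arm_command", "kwargs": {"rows": [[[1.2, 0, 0, 0, 0, 0, 0], [2.5, 0, 0, 0, 0, 0, 0], [4, 0, 0, 0, 0, 0, 0], [5.5, 0, 0, 0, 0, 0, 0], [7, 0, 0, 0, 0, 0, 0], [8.5, 0, 0, 0, 0, 0, 0], [10, 0, 0, 0, 0, 0, 0]]]}}

```text
t: 31.75
tcp_pos: [0.5787, 0.1558, 0.1093]
orientation: [-0.0, 0.998, 0.07, 0.0]
ft_force: [-1.2, 0.2, 1.4]
finger_gap: -0.002
grip_force: 1.0
```

Emit:
{"fn": "arm_command", "kwargs": {"rows": [[[1.2, 0, 0, 0, 0, 0, 0], [2.5, 0, 0, 0, 0, 0, 0], [4, 0, 0, 0, 0, 0, 0], [5.5, 0, 0, 0, 0, 0, 0], [7, 0, 0, 0, 0, 0, 0], [8.5, 0, 0, 0, 0, 0, 0], [10, 0, 0, 0, 0, 0, 0]]]}}

```text
t: 32.62
tcp_pos: [0.5884, 0.1572, 0.1091]
orientation: [0.0, 0.998, 0.07, -0.0]
ft_force: [-2.1, 0.1, -1.6]
finger_gap: 0.001
grip_force: 1.1
```

Emit:
{"fn": "arm_command", "kwargs": {"rows": [[[1, 0, 0, 0, 0, 0, 0], [2, 0, 0, 0, 0, 0, 0], [3, 0, 0, 0, 0, 0, 0], [4, 0, 0, 0, 0, 0, 0]]]}}

```text
t: 33.12
tcp_pos: [0.5906, 0.1575, 0.1089]
orientation: [0.0, 0.998, 0.07, -0.002]
ft_force: [-13.3, -0.7, 2.9]
finger_gap: -0.002
grip_force: 6.7
```

```bash
python3 - <<'E'
from h import *
for c in ("side","top"):
    p,X=cloud(c)
    if c=="side": cv2.imwrite("pics/f.png",cv2.resize(p[180:300,220:380,::-1],(800,600),interpolation=cv2.INTER_CUBIC))
    print([(n,np.round(k["at"],3).tolist(),round(k["conf"],2)) for n in ("lever_ball","carriage_top","push_face") for k in cams.mark_of(n,c)[:1]])
st()
E
```

```text
[('lever_ball', [0.611, 0.161, 0.12], 0.56), ('carriage_top', [0.597, 0.136, 0.071], 0.9), ('push_face', [0.602, 0.084, 0.092], 0.63)]
[('carriage_top', [0.595, 0.138, 0.071], 0.82), ('push_face', [0.605, 0.085, 0.093], 0.56)]
{'t': 33.525, 'tcp_pos': [0.591, 0.157, 0.109], 'orientation': [0.0, 0.998, 0.07, -0.002], 'ft_force': [-11.445, -0.653, 2.352], 'finger_gap': -0.001, 'q': [0.211, 0.57, 1.792, 0.0, 0.783, 1.641]}
```

View pics/f.png

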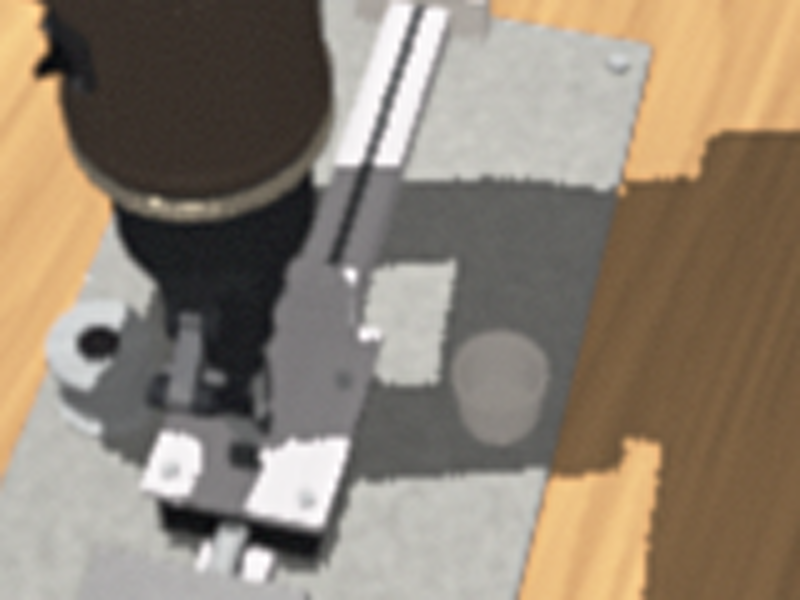

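The ball reads at x=0.611, which is the predicted end position, next to the fingers at (200,380). One small nudge to confirm it is solid.

Emit:
{"fn": "arm_command", "kwargs": {"rows": [[[0.3, 0, 0, 0, 0, 0, 0], [0.5, 0, 0, 0, 0, 0, 0], [0.5, 0, 0, 0, 0, 0, 0]]]}}

```text
t: 33.9
tcp_pos: [0.5906, 0.1575, 0.1088]
orientation: [0.0, 0.998, 0.07, -0.002]
ft_force: [-13.5, -0.8, 4.8]
finger_gap: -0.001
grip_force: 6.8
```

Solid, with no movement of the TCP. Backing off and lifting clear.

Emit:
{"fn": "arm_command", "kwargs": {"rows": [[[-3, 0, 0, 0, 0, 0, 0], [-12, 0, 0, 0, 0, 0, 0], [-35, 0, 0, 0, 0, 0, 0], [-60, 0, -10, 0, 0, 0, 0], [-80, 0, -60, 0, 0, 0, 0], [-80, -40, -110, 0, 0, 0, 0], [-80, -100, -140, 0, 0, 0, 0], [-80, -100, -140, 0, 0, 0, 0], [-80, 100, -140, 0, 0, 0, 0], [-80, 160, -140, 0, 0, 0, 0], [-80, 220, -140, 0, 0, 0, 0], [-80, 220, -140, 0, 0, 0, 0], [-80, 220, -140, 0, 0, 0, 0], [-80, 220, -140, 0, 0, 0, 0]]]}}

```text
t: 35.65
tcp_pos: [0.5445, -0.0754, 0.2489]
orientation: [0.0, 0.998, 0.068, 0.0]
ft_force: [-0.5, 0.0, 0.0]
finger_gap: 0.002
grip_force: 0.0
```

```bash
python3 - <<'E'
from h import *
ims=[]
for c in ("top","side"):
    p,X=cloud(c); ims.append(p)
    print([(n,np.round(k["at"],3).tolist(),round(k["conf"],2)) for n in ("lever_ball","carriage_top","push_face","cup","spool","block") for k in cams.mark_of(n,c)[:1]])
cv2.imwrite("pics/g.png",np.hstack([ims[0][80:330,150:450],ims[1][130:380,150:450]])[:,:,::-1])
st()
E
```

```text
[('lever_ball', [0.61, 0.161, 0.114], 0.51), ('carriage_top', [0.594, 0.134, 0.069], 0.78), ('cup', [0.513, 0.067, 0.014], 0.6), ('spool', [0.686, 0.122, 0.016], 0.49)]
[('lever_ball', [0.608, 0.162, 0.117], 0.49), ('carriage_top', [0.596, 0.136, 0.07], 0.71), ('push_face', [0.601, 0.084, 0.092], 0.91), ('spool', [0.683, 0.125, 0.012], 0.96), ('block', [0.714, -0.042, 0.011], 0.51)]
{'t': 36.35, 'tcp_pos': [0.545, -0.071, 0.249], 'orientation': [0.0, 0.998, 0.071, 0.0], 'ft_force': [-0.318, -0.774, -0.607], 'finger_gap': 0.002, 'q': [-0.185, 0.321, 1.808, 0.0, 1.013, 1.245]}
```

View pics/g.png

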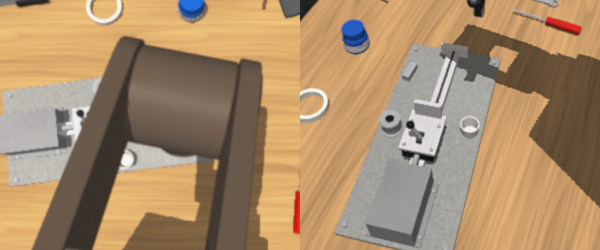

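The side crop shows the carriage home by the hood, the lever ball leaning to the far side at (410,126), and the spool, cup and block where they were. The robot is clear.

```bash
python3 -c "
from station import r
print(r.job_done())"
```

```text
the job is handed in; nothing more can be done
None
```

The job is handed in: the carriage is home against the hidden stop (about 119 mm of travel), the clamp lever is swung fully over, the highest push I read was about 15 N, and the spool, cup and block have not moved (the screwdriver and wrench were never approached).

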